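Hold up the payment sign to the customer

TASK

A customer holds a phone above the change dish to scan the payment code: draw the tall payment sign out of its holder, turn it round the right way up with its bottom edge level from side to side, and lean it back so that its printed face looks up squarely at the phone from more than 20 cm away. Finish while holding it up like that, still and touching nothing else, its bottom edge more than 10 cm above the counter: do not put it down or let it go. Leave the offer sign and everything else on the counter where it stands, and never let the payment sign drop onto the counter.

Things in the scene. Friction and masses are not known exactly. Their poses are not given: they have to be found in the camera images.
- pay_sign: Payment sign: violet plastic plate, portrait, 90 mm wide, 130 tall, 8 thick, 0.1 to 0.2 kg. Origin: centre of its bottom edge. Own z: up the plate; y: across its width; x: straight out of its printed face (white panel, code of dark squares; the back is bare). At the start upright in its holder, top edge 140 mm up, face turned 60 to 150 degrees left (counter-clockwise from above) of +x.
- sign_middle (a point): Middle of the payment sign, 65 mm above its bottom edge; axes as the sign's.
- pay_holder: The payment sign's holder: light grey block fixed to the counter, 66 mm (x) by 109 mm (y), 40 mm high, slot open at the top, 10 by 93 mm, 30 mm deep, its floor 10 mm above the counter. Origin: centre of its underside; same yaw as the sign in it. The sign just stands in the slot with 1 mm play each side and draws straight up.
- change_dish: Change dish: shallow oblong steel tray with coins, 120 mm (x) by 170 mm (y), 16 mm high, fixed to the counter near its far edge, sides along the counter. Origin: centre of its underside.
- customer (a point): The camera of the customer's phone (not visible, a point in the air): straight above the middle of the change dish, 450 mm above the counter. What the printed face must look at.
- offer_holder: The other sign's holder: same make, fixed to the counter, 66 mm by 149 mm, 40 mm high. Origin: centre of its underside.
- offer_sign: Offer sign: same violet plastic, but landscape: 130 mm wide, 84 tall, 8 thick, top edge 94 mm above the counter; three round sweets on its face. Origin: centre of its bottom edge. The two signs stand one to the left and one to the right, either way round. Leave alone.
- toothpick_jar: Small glass jar with steel cap, 42 mm across, 70 mm high, between the two signs; origin at the centre of its underside. Leave alone.
- sweet_box: Closed carton, 134 by 194 by 55 mm, left; origin at the centre of its underside. Leave alone.
- calculator: Flat black calculator, 85 by 125 by 21 mm, in front of the robot; origin at the centre of its underside. Leave alone.
- stapler: Stapler, 140 by 36 by 55 mm, right; origin at the centre of its underside. Leave alone.
- water_bottle: Bottle, 64 mm across, 200 mm high, right; origin at the centre of its underside. Leave alone.
- laddu_bowl: Steel bowl of sweet balls, 130 mm across, 72 mm high, left; origin at the centre of its underside. Leave alone.
Not all that is in view belongs to the job. Leave any green or red look-alike of the pay_sign alone.

How it is judged (in metres and radians):
On the way:
1. the payment sign is drawn up out of its holder, bottom edge clear above it, in the fingers (z of pay_sign in the frame of pay_holder above 0.05 m and contact force between pay_sign and the fingers above 1 N and contact force between pay_sign and pay_holder below 0.1 N), for 0.2 s.
At the end, for the whole second after the job is handed in: The payment sign is held by the fingers alone, still, bottom edge over 100 mm up, right way up, leaning over 0.17 rad, width level within 0.2 rad; phone over 200 mm before the printed face and within 110 mm of the line straight out of its middle; others within 20 mm of their places (height (world z) of pay_sign above 0.1 m and contact force between pay_sign and the fingers above 1 N and angle between pay_sign's own y axis and vertical between 1.371 and 1.771 rad and angle between pay_sign's own z axis and vertical between 0.17 and 1 rad and x of customer in the frame of sign_middle above 0.2 m and y of customer in the frame of sign_middle between -0.11 and 0.11 m and z of customer in the frame of sign_middle between -0.11 and 0.11 m and contact force between pay_sign and pay_holder below 0.1 N and contact force between pay_sign and offer_holder below 0.1 N and contact force between pay_sign and change_dish below 0.1 N and contact force between pay_sign and offer_sign below 0.1 N and contact force between pay_sign and toothpick_jar below 0.1 N and contact force between pay_sign and sweet_box below 0.1 N and contact force between pay_sign and calculator below 0.1 N and contact force between pay_sign and stapler below 0.1 N and contact force between pay_sign and water_bottle below 0.1 N and contact force between pay_sign and laddu_bowl below 0.1 N and linear speed of pay_sign below 0.03 m/s and angular speed of pay_sign below 0.15 rad/s and distance of each of offer_sign, toothpick_jar, sweet_box, calculator, stapler, water_bottle, laddu_bowl from where it was at the start of the episode below 0.02 m); the arm keeps its last pose, push and grip.
It fails at once if the payment sign is dropped: its bottom edge is down on the counter (height (world z) of pay_sign below 0.006 m).
It fails at once if another thing on the counter is knocked or moved by more than 30 mm (distance of any of offer_sign, toothpick_jar, sweet_box, calculator, stapler, water_bottle, laddu_bowl from where it was at the start of the episode above 0.03 m).
It also fails if it takes over 32 s, if anything falls off the work surface, if the arm or the gripper's body presses on something with over 40 N, if the wrist force passes 120 N, or if a joint passes its speed limit or range.

ROBOT

A 6-joint arm with a two-finger parallel gripper is mounted at the origin on the work surface. World frame = base frame: x ahead of the robot, y to its left, z up, the work surface at z = 0. Lengths are in m, angles in degrees, forces in N, time in s.
With the tool pointing down it reaches from about 0.375 to 0.975 m from the base axis. Payload 3.8 kg.
Tool frame: the origin (TCP) lies midway between the tips of the shut fingers; the grasp point (between the pads) lies 19 mm behind it; z points along the fingers, y is the line along which they close (so a half turn about z gives the same grasp; the last joint's range is limited). The gripper opens to 85 mm and grips with 20 to 120 N. Pads are 22 mm wide; open, the fingers measure 114 mm over their backs; the gripper's body (76 mm by 85 mm) begins 54 mm behind the grasp point. The pads swing forward as they close: fully open they stand 13 mm farther back than shut.
Start: joints at [72.37, 15.12, 91.902, -0, 72.978, -2.114], TCP at [0.181, 0.65, 0.231] pointing down, gripper open.
Joint ranges: [-150.88, 150.88], [-54.13, 125.18], [17.81, 147.31], [-75.09, 255.09], [0, 152.58], [-146.25, 146.25]. Speed limits (degrees/s): [147.25, 147.25, 180, 180, 180, 180].

INTERFACE

Orientations are given as [roll, pitch, yaw] about the fixed x, y, z axes, in that order (R = Rz(yaw) Ry(pitch) Rx(roll)).
In Python, from bench import r, snapshot, calibration gives the robot as it stands. Calls block until the motion is done:
- r.movep(position, orientation): joint-space move of the TCP to a pose.
- r.move_straight(position, ori=None, speed=0.15, stop_force=None): straight line of the TCP; ori=None keeps the orientation; speed is the mean speed in m/s. With stop_force (N) it stops when the force on the tool has changed by that much, and returns True; else False.
- r.set_joints(angles): joint-space move.
- r.move_gripper(opening, newtons=None): finger opening in m; newtons is the grip in N (None keeps the last); returns when the fingers have stopped.
- r.wait(seconds).
- r.inverse_kinematics(position, orientation): joint angles nearest the present ones, or None.
- r.observe(): the state.
- snapshot(name): name is "side" or "top" or "wrist"; returns (picture, depth): 384x512x3 uint8, red, green, blue; 384x512 float32, m along the optical axis (not along the pixel's ray), 0 where there is no reading.
- calibration(name): a dict with "K" (3x3 intrinsics, pixels), "world_to_cam" (4x4, takes a point from world to camera coordinates). Camera axes: x right, y down, z forward; pixel columns grow to the right and rows downward; lengths in m; the calibration is good to about 2 mm. The wrist camera is an equidistant fisheye: a pixel r from the principal point sees the ray r / f radians off the axis. A picture is of the moment at which its call begins: read the wrist's pose just before it. calibration takes no time and is no camera call; for the wrist camera it gives the pose at the moment of the call.
A pose or a line that the arm cannot do raises r.PlanningError and nothing moves.
- r.sign_off(): hands the job in; it is judged then, once.
The state is a dict: "time": time; "joint_pos": joint angles; "qd": joint speeds; "joint_efforts": joint torques, N m; "tcp_pos": TCP position; "eef_rot": TCP orientation; "wrist_force": force on the tool from outside, world axes, zero at the start; "ft_torque": the same for the moment, N m; "finger_gap": finger opening in m; "gripper_force": force on a finger pad.
Only numpy, scipy, OpenCV 4.12 (cv2) and the standard library are available. Lean on these libraries where they do the work, as an engineer would, in place of code of your own. Each camera call takes 0.05 s, during which the arm holds its last target. There are 200 camera calls.

## Working session

There is one attempt and no reset: what is moved stays moved. The work goes in short steps, each a Python script; the robot and the scene stay as the last script left them, time stands still between calls to the robot, and variables do not carry over. Pictures are saved under pics/ and viewed, at most 10 in all, crops included, and the job is handed in when it is done.

```bash
mkdir -p pics; python3 - <<'E'
from bench import r,snapshot,calibration
import cv2,numpy as np
for n in("top","side"):
    p,d=snapshot(n); cv2.imwrite(f"pics/{n}0.png",p[:,:,::-1]); np.savez(f"{n}0.npz",p=p,d=d,**calibration(n))
    c=calibration(n); print(n,c["K"].round(1).tolist(),c["world_to_cam"].round(3).tolist())
E
```

```text
top [[378.5, 0.0, 260.8], [0.0, 378.5, 189.9], [0.0, 0.0, 1.0]] [[0.024, -1.0, -0.004, -0.014], [-0.986, -0.023, -0.166, 0.549], [0.166, 0.008, -0.986, 1.592], [0.0, 0.0, 0.0, 1.0]]
side [[494.4, 0.0, 247.6], [0.0, 494.4, 193.5], [0.0, 0.0, 1.0]] [[0.828, -0.56, -0.016, -0.434], [-0.288, -0.401, -0.87, 0.382], [0.481, 0.725, -0.493, 1.418], [0.0, 0.0, 0.0, 1.0]]
```

View pics/top0.png

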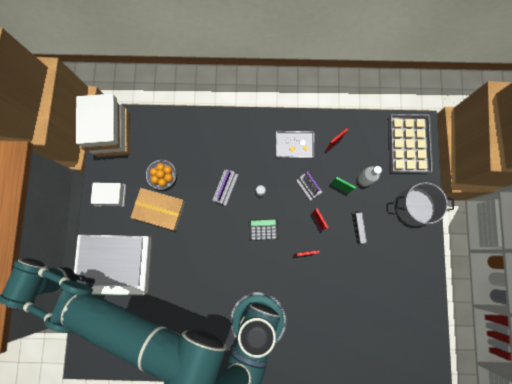

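View pics/side0.png

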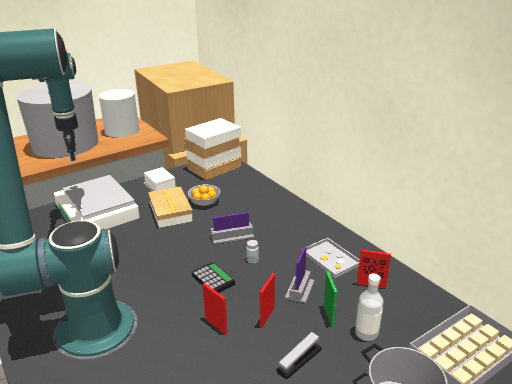

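The top view shows these candidates:
- Violet plate at top (310,185) / side (301,268): tall and narrow, in a holder.
- Violet plate at top (225,185) / side (231,222): landscape, so the offer sign.
- Green plate at top (344,185): look-alike.
- Red plates at top (337,139), (320,219) and (306,253): look-alikes.

I choose the right violet one at top (310,185). Next I check it in a close crop and measure it.

```bash
cat > h.py <<'E'
import numpy as np,cv2
def cloud(z):
    K,T,d=z["K"],z["world_to_cam"],z["d"]
    v,u=np.mgrid[:d.shape[0],:d.shape[1]]
    P=np.stack([(u-K[0,2])/K[0,0]*d,(v-K[1,2])/K[1,1]*d,d],-1)
    return (P-T[:3,3])@T[:3,:3]
E
python3 - <<'E'
from h import *
ims=[]
for n,(u0,u1,v0,v1) in {"top":(270,395,120,214),"side":(260,400,215,320)}.items():
    z=np.load(n+"0.npz"); W=cloud(z); p=z["p"].astype(int)
    ims.append(cv2.resize(z["p"][v0:v1,u0:u1,::-1],(400,300),interpolation=cv2.INTER_CUBIC))
    R,G,B=p[...,0],p[...,1],p[...,2]
    vio=(B>G+30)&(B>R+15)&(z["d"]>0)
    for nm,ys in(("R",(-.4,0)),("L",(0,.4))):
        m=vio&(W[...,1]>ys[0])&(W[...,1]<ys[1])&(W[...,0]>.2)&(W[...,2]>.02)&(W[...,2]<.2)
        Q=W[m]; print(n,nm,len(Q),"min",Q.min(0).round(3),"max",Q.max(0).round(3))
        for zz in(.04,.1):
            q=Q[(Q[:,2]>zz)]
            if len(q)>5:
                c,s,w=np.linalg.svd(q[:,:2]-q[:,:2].mean(0)); 
                rect=cv2.minAreaRect(q[:,:2].astype(np.float32)*1000)
                print("  z>",zz,len(q),"mean",q.mean(0).round(4),"dir deg",np.degrees(np.arctan2(w[0,1],w[0,0])).round(1),rect)
    # dish / holder extents
    x,y,h=W[...,0],W[...,1],W[...,2]
    gr=(abs(R-B)<25)&(R>110)&(h>.03)&(h<.048)&(z["d"]>0)
    m=gr&(x>.4)&(x<.85)&(y<-.05)&(y>-.25); q=W[m]
    print(" holder",len(q), q[:,:2].mean(0).round(3) if len(q) else "", cv2.minAreaRect(q[:,:2].astype(np.float32)*1000) if len(q)>5 else "")
    m=(R>120)&(h>.004)&(h<.022)&(x>.6)&(x<.95)&(y<.0)&(y>-.25)&(z["d"]>0); q=W[m]
    print(" dish",len(q),cv2.minAreaRect(q[:,:2].astype(np.float32)*1000),np.percentile(q,[2,98],axis=0).round(3))
cv2.imwrite("pics/crop.png",np.hstack(ims))
E
```

```text
top R 51 min [ 0.542 -0.24   0.103] max [ 0.615 -0.185  0.148]
  z> 0.04 51 mean [ 0.5784 -0.2119  0.139 ] dir deg -144.6 ((578.2237548828125, -212.64456176757812), (87.29283905029297, 9.761154174804688), 36.05244445800781)
  z> 0.1 51 mean [ 0.5784 -0.2119  0.139 ] dir deg -144.6 ((578.2237548828125, -212.64456176757812), (87.29283905029297, 9.761154174804688), 36.05244445800781)
top L 91 min [0.504 0.136 0.057] max [0.625 0.183 0.103]
  z> 0.04 91 mean [0.5627 0.1588 0.0867] dir deg 160.6 ((564.3357543945312, 158.8966064453125), (8.25113582611084, 129.14022827148438), 70.27880096435547)
 holder 67 [ 0.573 -0.203] ((577.1599731445312, -209.05517578125), (108.29368591308594, 32.73996353149414), 36.44627380371094)
 dish 657 ((792.0183715820312, -142.46107482910156), (374.3215026855469, 189.29147338867188), 15.371478080749512) [[ 0.709 -0.23   0.004]
 [ 0.829 -0.064  0.02 ]]
side R 282 min [ 0.536 -0.243  0.035] max [ 0.615 -0.186  0.143]
  z> 0.04 270 mean [ 0.5687 -0.2193  0.0996] dir deg -145.6 ((575.4104614257812, -212.9838409423828), (96.12760162353516, 9.460393905639648), 35.73257064819336)
  z> 0.1 139 mean [ 0.5694 -0.2181  0.1262] dir deg -145.2 ((573.7454223632812, -214.1817169189453), (92.02529907226562, 9.460393905639648), 35.732566833496094)
side L 492 min [0.499 0.134 0.035] max [0.626 0.186 0.098]
  z> 0.04 481 mean [0.5604 0.1584 0.0691] dir deg 161.1 ((561.5831909179688, 159.31088256835938), (23.093338012695312, 130.2859649658203), 71.26103973388672)
 holder 153 [ 0.572 -0.221] ((576.3193359375, -210.88922119140625), (116.55731964111328, 39.27741622924805), 35.93732452392578)
 dish 656 ((782.0276489257812, -129.684814453125), (372.7429504394531, 171.87841796875), 51.235443115234375) [[ 0.612 -0.231  0.004]
 [ 0.825 -0.061  0.017]]
```

View pics/crop.png

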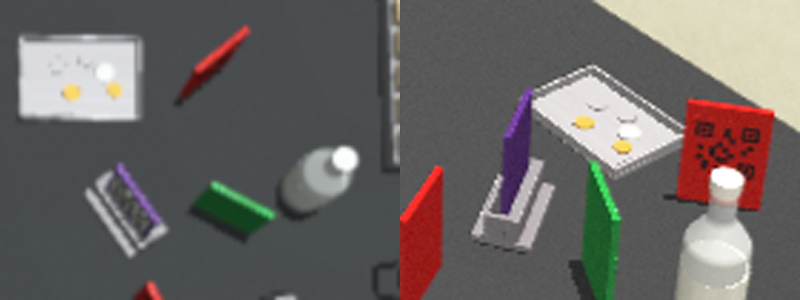

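The crop confirms it. The violet portrait plate sits in its holder (crop left (138,195), right (517,155)), with the dark code on the side facing the robot and left. That puts the face yaw at about 125.7°, the sign centre at about (0.577,-0.2125) and the dish centre at about (0.769,-0.147). Next I plan the grasp and the final pose.

```bash
cat >> h.py <<'E'
from scipy.spatial.transform import Rotation as Ro
PH=np.array([.769,-.147,.45]); C=np.array([.577,-.2125]); FY=125.7
def tool(Rs,flip): # tool z=-sign z, tool y=+-sign x
    y=Rs[:,0]*flip; z=-Rs[:,2]; return np.stack([np.cross(y,z),y,z],1)
def rpy(R): return Ro.from_matrix(R).as_euler("xyz",degrees=True)
def sign(az,lean): return Ro.from_euler("zy",[0,0]).as_matrix() if 0 else (Ro.from_euler("z",az,degrees=True)*Ro.from_euler("y",-lean,degrees=True)).as_matrix()
GT=.086 # TCP height above sign bottom edge
def goal(az,lean,D,flip):
    Rs=sign(az,lean); mid=PH-D*Rs[:,0]
    return mid+(GT-.065)*Rs[:,2], rpy(tool(Rs,flip)), mid
E
python3 - <<'E'
from h import *
from bench import r
q0=np.array(r.observe()["joint_pos"])
for f in(1,-1):
    o=rpy(tool(sign(FY,0),f))
    for z in(.25,.096): print("grasp",f,o.round(1),z,np.round(r.inverse_kinematics([*C,z],o) or [],1))
    for az in range(-60,121,20):
        for lean in(30,40):
            p,oo,m=goal(az,lean,.3,f); q=r.inverse_kinematics(p,oo)
            if q is not None: print(f,az,lean,m.round(3),np.round(q,1))
E
```

```text
grasp 1 [ 180.     0.  -144.3] 0.25 []
grasp 1 [ 180.     0.  -144.3] 0.096 []
1 -60 30 [0.639 0.078 0.3  ] [ 21.1   5.4  99.1 -31.1  73.1  89.7]
1 -60 40 [0.654 0.052 0.257] [ 23.3   8.  104.6 -43.3  68.6 100.2]
1 -40 30 [0.57 0.02 0.3 ] [ 14.7 -11.3 114.9 -27.8  61.   65.1]
1 -40 40 [0.593 0.001 0.257] [ 17.2  -9.5 121.9 -43.2  52.1  79.9]
1 -20 30 [ 0.525 -0.058  0.3  ] [ -3.3 -23.8 123.9 -10.6  51.4  21.3]
1 -20 40 [ 0.553 -0.068  0.257] [ -2.1 -23.8 132.3 -20.3  34.6  30.8]
1 0 30 [ 0.509 -0.147  0.3  ] [-28.4 -23.1 123.5  17.1  53.9 -35.3]
1 0 40 [ 0.539 -0.147  0.257] [-30.2 -23.1 131.8  30.6  39.4 -48.6]
1 20 30 [ 0.525 -0.236  0.3  ] [-43.5 -10.  113.8  29.6  64.9 -73.6]
1 20 40 [ 0.553 -0.226  0.257] [-46.   -8.1 120.7  44.1  57.6 -87.3]
1 40 30 [ 0.57  -0.314  0.3  ] [-47.6   6.7  97.5  30.9  76.5 -95.2]
1 40 40 [ 0.593 -0.295  0.257] [ -49.7    9.5  103.    42.3   72.8 -104.7]
1 60 30 [ 0.639 -0.372  0.3  ] [ -46.1   23.6   76.5   28.7   89.  -108.9]
1 60 40 [ 0.654 -0.346  0.257] [ -47.7   26.5   80.9   37.8   87.6 -114.5]
1 80 30 [ 0.724 -0.403  0.3  ] [ -41.8   41.5   50.    26.   103.9 -118.9]
1 80 40 [ 0.729 -0.373  0.257] [ -43.    44.1   53.9   33.8  103.9 -121.1]Traceback (most recent call last):
  File "<stdin>", line 6, in <module>
ValueError: The truth value of an array with more than one element is ambiguous. Use a.any() or a.all()
```

```bash
python3 - <<'E'
from h import *
from bench import r
f=-1
def pr(*a): print(*[np.round(x,1) if x is not None else None for x in a])
o=rpy(tool(sign(FY,0),f))
for z in(.25,.096): pr(o,r.inverse_kinematics([*C,z],o))
print(r.observe()["eef_rot"])
for az in range(-60,161,20):
  for lean in(15,30,40):
    p,oo,m=goal(az,lean,.3,f); q=r.inverse_kinematics(p,oo)
    if q is not None: print(az,lean,m.round(3),np.round(q,1))
E
```

```text
[180.    0.   35.7] [-22.5   8.   98.4  -0.   73.6  31.8]
[180.    0.   35.7] [-22.5  15.3 106.7  -0.   57.9  31.8]
[-1.79879290e+02 -4.28020794e-03  1.64483317e+02]
-60 15 [0.624 0.104 0.372] [  15.6    4.5   88.8  -14.6   83.1 -103.1]
-60 30 [0.639 0.078 0.3  ] [ 21.1   5.4  99.1 -31.1  73.1 -90.3]
-60 40 [0.654 0.052 0.257] [ 23.3   8.  104.6 -43.3  68.6 -79.8]
-40 15 [0.547 0.039 0.372] [   9.    -9.2  101.9  -11.5   77.5 -129.4]
-40 30 [0.57 0.02 0.3 ] [  14.7  -11.3  114.9  -27.8   61.  -114.9]
-40 40 [0.593 0.001 0.257] [  17.2   -9.5  121.9  -43.2   52.1 -100.1]
0 30 [ 0.509 -0.147  0.3  ] [-28.4 -23.1 123.5  17.1  53.9 144.7]
0 40 [ 0.539 -0.147  0.257] [-30.2 -23.1 131.8  30.6  39.4 131.4]
20 15 [ 0.497 -0.246  0.372] [-37.3  -8.2 101.1  12.8  79.1 121.2]
20 30 [ 0.525 -0.236  0.3  ] [-43.5 -10.  113.8  29.6  64.9 106.4]
20 40 [ 0.553 -0.226  0.257] [-46.   -8.1 120.7  44.1  57.6  92.7]
40 15 [ 0.547 -0.333  0.372] [-42.1   5.7  87.5  14.9  84.9  96.8]
40 30 [ 0.57  -0.314  0.3  ] [-47.6   6.7  97.5  30.9  76.5  84.8]
40 40 [ 0.593 -0.295  0.257] [-49.7   9.5 103.   42.3  72.8  75.3]
60 15 [ 0.624 -0.398  0.372] [-41.7  21.   68.9  14.7  93.   78.7]
60 30 [ 0.639 -0.372  0.3  ] [-46.1  23.6  76.5  28.7  89.   71.1]
60 40 [ 0.654 -0.346  0.257] [-47.7  26.5  80.9  37.8  87.6  65.5]
80 15 [ 0.719 -0.432  0.372] [-38.5  38.1  44.3  13.6 104.5  64.1]
80 30 [ 0.724 -0.403  0.3  ] [-41.8  41.5  50.   26.  103.9  61.1]
80 40 [ 0.729 -0.373  0.257] [-43.   44.1  53.9  33.8 103.9  58.9]
```

```bash
python3 - <<'E'
from h import *
from bench import r,snapshot
o=rpy(tool(sign(FY,0),-1))
r.movep([*C,.25],o); r.move_gripper(.05,20)
print("hit",r.move_straight([*C,.096],speed=.1,stop_force=8))
s=r.observe(); print(s["time"],s["tcp_pos"],s["wrist_force"])
n=sign(FY,0)[:,0]
w0=np.array(s["wrist_force"])
r.move_gripper(0.0,20)
s=r.observe(); w=np.array(s["wrist_force"])-w0
print(s["time"],s["finger_gap"],s["gripper_force"],"n",w@n,"w",w.round(2))
p,_=snapshot("side"); cv2.imwrite("pics/side1.png",cv2.resize(p[180:330,200:400,::-1],(800,600)))
E
```

```text
hit False
5.55 [ 0.57761492 -0.21275614  0.09688433] [0.05044611 0.46304387 0.04679143]
6.0 0.007666674352297971 25.665200650691986 n -0.8654902797851992 w [ 0.04 -1.04  1.83]
```

View pics/side1.png

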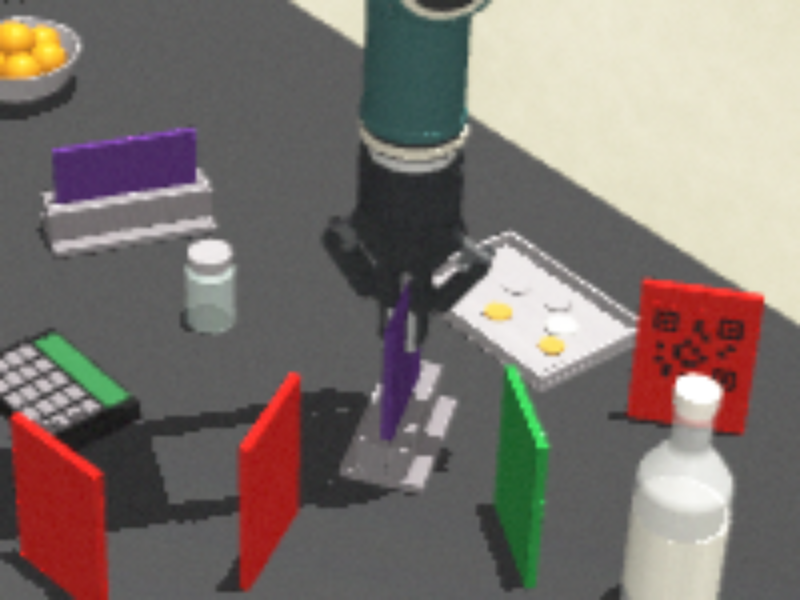

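The sign is gripped by its upper part (crop (400,330)) with a gap of 7.7 mm and almost no side force. Now I tighten the grip, lift, and move to the final pose.

```bash
python3 - <<'E'
from h import *
from bench import r,snapshot,calibration
r.move_gripper(0.0,70)
s=r.observe(); p=np.array(s["tcp_pos"])
r.move_straight([p[0],p[1],.16],speed=.06); r.move_straight([p[0],p[1],.30],speed=.12); r.wait(.3)
s=r.observe(); print(s["time"],s["finger_gap"],s["gripper_force"],s["wrist_force"])
pt,o,m=goal(20,38,.3,-1)
r.movep(pt,o); r.wait(.5)
s=r.observe(); print(s["time"],s["finger_gap"],s["gripper_force"],np.round(s["tcp_pos"],3),pt.round(3),m.round(3))
ims=[]
for n in("top","side"):
    p,d=snapshot(n); c=calibration(n); z=dict(p=p,d=d,**c); W=cloud(z); q=p.astype(int)
    R,G,B=q[...,0],q[...,1],q[...,2]
    k=(d>0)&(np.linalg.norm(W-m,axis=-1)<.12)&(B>G+30)&(B>R+15)
    Q=W[k]; Rs=sign(20,38); L=(Q-m)@Rs
    print(n,len(Q),"in sign frame pct",np.percentile(L,[3,50,97],axis=0).round(3).tolist(),"minz",Q[:,2].min().round(3))
    u,v=((c["K"]@(c["world_to_cam"][:3]@np.r_[m,1]))[:2]/(c["world_to_cam"][:3]@np.r_[m,1])[2]).astype(int)
    ims.append(cv2.resize(p[max(v-75,0):v+75,max(u-50,0):u+50,::-1],(400,600),interpolation=cv2.INTER_CUBIC))
cv2.imwrite("pics/end.png",np.hstack(ims))
E
```

```text
9.1 0.007279445925840539 68.35872173309326 [-0.20676654  0.04344003 -1.23024951]
10.6417 0.007296814540842835 68.45649003982544 [ 0.535 -0.232  0.282] [ 0.535 -0.232  0.282] [ 0.547 -0.228  0.265]
top 155 in sign frame pct [[0.001, -0.044, -0.06], [0.005, 0.009, -0.033], [0.008, 0.044, 0.068]] minz 0.217
side 293 in sign frame pct [[-0.007, -0.045, -0.059], [-0.005, -0.024, -0.001], [0.002, 0.031, 0.067]] minz 0.213
```

View pics/end.png

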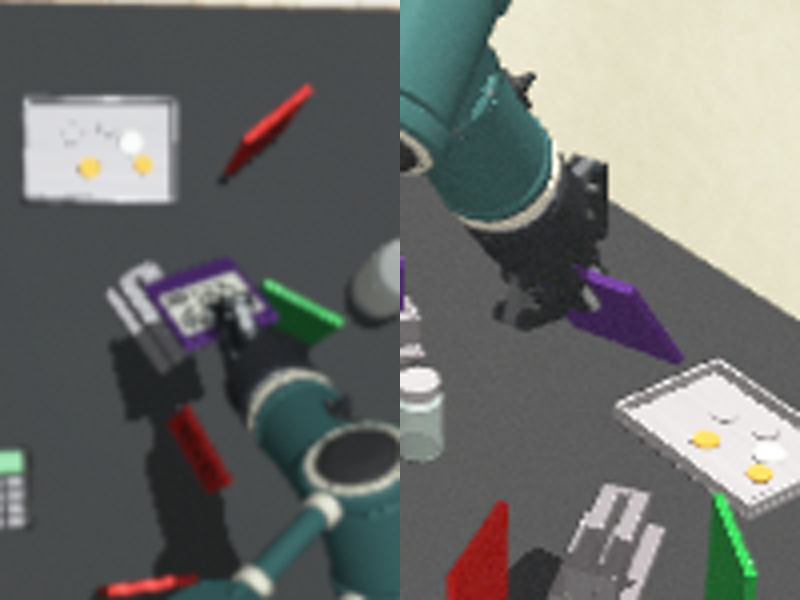

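The top view (left, (210,300)) shows the printed code facing up towards the dish, and the side view shows the bare back and the empty holder. The measured plate matches the planned pose and nothing has slipped.

```bash
python3 -c "
from bench import r
r.wait(.5); print(abs(r.observe()['qd']).max() if hasattr(r.observe()['qd'],'max') else r.observe()['qd']); print(r.sign_off())"
```

```text
0.09874888827991195
the job is handed in; nothing more can be done
None
```

I handed the job in with the payment sign held still, right way up and leaned back 38°, its printed face looking at the phone point about 0.30 m away and its bottom edge about 0.21 m up; the judge's verdict was not shown.

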